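# Check a sprung belt tensioner and hold it wound for the new belt

## Robot

A 7-joint arm with a two-finger parallel gripper is mounted at the origin on the work surface. World frame = base frame: x ahead of the robot, y to its left, z up, the work surface at z = 0. Lengths are in m, angles in rad, forces in N, time in s.
With the tool pointing down it reaches from about 0.4 to 0.85 m from the base axis. Payload 10.4 kg.
Tool frame: the origin (TCP) lies midway between the tips of the shut fingers; the grasp point (between the pads) lies 19 mm behind it; z points along the fingers, x is the direction in which the jaws open and shut, and the axes are right-handed (so a half turn about z gives the same grasp; the last joint's range is limited). The gripper opens to 87 mm and grips with 3 to 60 N. Pads are 19 mm wide; open, the fingers measure 117 mm over their backs; the gripper's body (75 mm by 190 mm) begins 51 mm behind the grasp point.
Start: joints at [1.292, 0.332, -0.065, 1.46, 0.022, 1.35, -0.088], TCP at [0.158, -0.605, 0.201] pointing down, gripper open.
Joint ranges: [-2.6, 2.6], [-0.5, 2.12], [-1.47, 1.34], [0.16, 2.42], [-1.27, 4.41], [0.06, 2.06], [-2.6, 2.6]. Speed limits (rad/s): [2.22, 2.22, 2.79, 2.79, 3.14, 3.14, 3.14].

## Interface

Orientations are given as a unit quaternion [x, y, z, w].
In Python, from bench import r gives the robot as it stands. The module is installed in compiled form; this text tells all that it offers.
- The arm moves only by the tool play_rows, never from a script. Its argument "commands" is a list of rows, each a list of 7 numbers: the shift along the world's x, y, z in cm, then the turn, a rotation vector about the world's x, y, z in rad, then the finger opening in cm, from 0 to 8.7. A call has 1 to 20 rows; each row shifts and turns the commanded pose from where the row before left it; what a row does not reach is not made up. A row lasts 1/8 s, in which the tool goes at most 62.5 mm and 10.7 degrees, less where a joint would pass 70% of its speed; a pose out of reach is approached as far as the arm can. A call is refused whole if a number of a shift passes 6.25 or a number of a turn 0.188, either way. A call with a gripper value outside its range is refused whole. The fingers move at their own pace and stop on an object; "grip_force" is the grip in N (left out, the last holds). Time passes only in rows, so rows that do not move let the fingers close. It gives the time, the measured TCP pose, the force and the opening at its end, in the units of the state.
- r.read_state(): the state, without advancing time (a new reading comes with each control period).
- r.camera(name): name is "scene" or "top"; returns a dict with "img" (384x512x3 uint8, red, green, blue), "K" (3x3 intrinsics, pixels), "k1" (the pictures are not rectified: a ray, as slopes to the right and down, at radius r is drawn at 1 + k1 r^2 times it, then the intrinsics apply), "camera_from_world" (4x4, takes a point from world to camera coordinates). Camera axes: x right, y down, z forward; pixel columns grow to the right and rows downward; lengths in m; the calibration is good to about 2 mm. A picture is of the moment at which its call begins. There is no depth.
- r.close_job(): hands the job in, once; it reports no verdict.
The state is a dict: "time": time; "joint_positions": joint angles; "joint_vel": joint speeds; "joint_torque": joint torques, N m; "ee_pos": TCP position; "eef_rot": TCP orientation; "ft_force": force on the tool from outside, world axes, zero at the start; "torque": the same for the moment, N m; "width": finger opening in m.
Only numpy, scipy, OpenCV 4.12 (cv2) and the standard library are available. Lean on these libraries where they do the work, as an engineer would, in place of code of your own. Each camera call takes 0.05 s, during which the arm holds its last target. There are 200 camera calls.

## Task

The belt drive on the bench is waiting for its new belt. Check the action of its sprung tensioner by the orange handle: wind the arm forward, away from the belt's path, right up to its stop, then ease it slowly all the way back to rest (take two or three seconds and never let it fly back). Then wind it up to the stop once more and end the job still holding it there by the handle, without letting go, so that the belt can be slipped on; leave everything else on the bench undisturbed.

Things in the scene. Friction and masses are not known exactly. Their poses are not given: they have to be found in the camera images.
- unit: Conveyor belt drive, fixed to the bench: aluminium plate 220 x 440 mm (x -120 to +100, y -220 to +220), top 135 mm above the bench, on four grey legs, blue motor below. On it two 78 mm pulleys (axes x +30, y -150 and +150; tops at 197 mm), round which the belt will run, a rail with a green strip, and the tensioner. Origin on the bench; front = -x, roughly facing the robot; place and yaw vary
- pivot (a point): Tensioner's vertical pivot axis at the top face of its arm, 203 mm above the bench; in the unit's frame x -45, y +70 mm. A torsion spring sits below it. The arm is a level dark steel bar 28 mm wide, 10 mm thick, from the pivot to the orange handle. Apart from the handle nothing on the unit rises above 215 mm
- roller (a point): Axis of the tensioner's white idler roller at the top face of the arm, 88 mm from the pivot; the roller, 54 mm in diameter, hangs below the arm
- handle_mid (a point): Point on the orange handle's axis at the height to grip, 248 mm above the bench, 140 mm from the pivot's axis. The handle is an upright round grip 23 mm in diameter standing on the arm's end, from 203 to 279 mm above the bench; it revolves freely on its own axis, so a gripper need not turn with the arm
- handle: The same orange handle; origin on its axis at its foot, 45 mm below handle_mid
- tensioner (a joint): Angle of the arm (rad): 0 at rest, where it points from the pivot along (0.34, -0.94) in the unit's frame; grows clockwise seen from above, the handle moving to the unit's front (-x), up to the stop at 0.80. A damped spring drives it back: 4 N at the handle at rest, 13 N at the stop, plus 5 N per rad/s; let go at the stop it flies back at over 2 rad/s, within 0.1 rad of rest it settles gently
- bearing: Steel bearing ring, 42 mm in diameter, 12 mm high, lying loose on the front left of the bed plate; bystander, origin under its centre
- spanner: Spanner 170 mm long lying on the bench in front of the unit; bystander
- hammer: Hammer 280 mm long lying on the bench at the left; bystander
- flange: Aluminium pump flange 116 mm in diameter, 44 mm high, on the bench at one side; bystander
- spare_pulley: Dark steel pulley 100 mm in diameter, 36 mm high, on the bench at one side; bystander
- bolt_tray: Red tray of bolts, 100 x 130 x 35 mm, on the bench at one side; bystander

How it is judged:
On the way, in this order (a step that is already met when the one before it is completed fails the run):
1. the tensioner is wound up to its stop (value of joint tensioner above 0.74 rad and contact force between the fingers and handle above 2 N), for 0.2 s.
2. it is eased all the way back to rest (value of joint tensioner below 0.05 rad), for 0.2 s.
At the end, for the whole second after the job is handed in: After one full stroke to the stop and slowly back, the tensioner is wound up to its stop again (within 0.06 rad, that is above 0.74) and held there, still, by the gripper's fingers on the orange handle (more than 4 N) (value of joint tensioner above 0.74 rad and velocity of joint tensioner between -0.1 and 0.1 rad/s and contact force between the fingers and handle above 4 N); the arm keeps its last pose, push and grip.
It fails at once if the arm flies back (returns faster than 1.2 rad/s) (velocity of joint tensioner below -1.2 rad/s).
It fails at once if a bystander is disturbed (moved more than 25 mm) (distance of any of bearing, spanner, hammer, flange, spare_pulley, bolt_tray from where it was at the start of the episode above 0.025 m).
It also fails if it takes over 56 s, if anything falls off the work surface, if the arm or the gripper's body presses on something with over 40 N, if the wrist force passes 120 N, or if a joint passes its speed limit or range.

## Working session

There is one attempt and no reset: what is moved stays moved. The work goes in short steps, Python scripts to look and compute and a tool call to move; the robot and the scene stay as the last step left them, time stands still between calls to the robot, and variables do not carry over. Pictures are saved under pics/ and viewed, about 8 in all and at most 12, crops included, and the job is handed in when it is done.

Besides the shell and the picture viewer there is one more tool, called after "Emit:" by a JSON object that holds its "op" and its "data". play_rows: Moves the arm, as the interface text tells. Its arguments: {"type":"object","properties":{"commands":{"type":"array","items":{"type":"array","items":{"type":"number"}}},"grip_force":{"type":"number"}},"required":["commands"]}

```bash
mkdir -p pics
cat > h.py <<'E'
import numpy as np, cv2
from bench import r
def snap(n):
    return r.camera(n)
def ray(c,u,v):
    K=c["K"];k=c["k1"]
    d=np.array([(u-K[0][2])/K[0][0],(v-K[1][2])/K[1][1]])
    s=d.copy()
    for _ in range(30): s=d/(1+k*(s@s))
    T=np.array(c["camera_from_world"]);R=T[:3,:3]
    return -R.T@T[:3,3], R.T@np.array([s[0],s[1],1])
def onplane(c,u,v,z):
    o,d=ray(c,u,v); return o+d*(z-o[2])/d[2]
def proj(c,p):
    T=np.array(c["camera_from_world"]);q=T[:3,:3]@p+T[:3,3];s=q[:2]/q[2];s=s*(1+c["k1"]*(s@s));K=c["K"]
    return K[0][0]*s[0]+K[0][2],K[1][1]*s[1]+K[1][2]
E
python3 - <<'E'
from h import *
a=[]
for n in("scene","top"):
    c=snap(n); cv2.imwrite(f"pics/{n}0.png",cv2.cvtColor(c["img"],cv2.COLOR_RGB2BGR)); print(n,np.round(ray(c,256,192),3))
    hsv=cv2.cvtColor(c["img"],cv2.COLOR_RGB2HSV)
    m=cv2.inRange(hsv,(8,150,120),(22,255,255)); k,l,s,ce=cv2.connectedComponentsWithStats(m)
    for i in range(1,k):
        if s[i,4]>30: print("orange",s[i],ce[i])
print(r.read_state())
E
```

```text
scene [[ 1.21   0.018  1.346]
 [-0.516 -0.039 -0.856]]
orange [254 205   6  16  84] [256.67857143 212.53571429]
orange [156 334   8  34  54] [159.64814815 350.12962963]
orange [415 360  20  19 163] [422.8404908  371.19018405]
top [[ 0.371 -0.017  1.437]
 [ 0.101 -0.004 -0.995]]
orange [184  56   6   7  31] [186.4516129   58.90322581]
orange [194  61   7   6  33] [196.60606061  63.51515152]
orange [316  64   6   7  35] [318.42857143  66.77142857]
orange [193  73   7   6  35] [196.05714286  75.65714286]
orange [469 261  10   5  44] [473.29545455 262.88636364]
{'time': 0.1, 'joint_positions': array([ 1.29241546,  0.33281606, -0.06469849,  1.46086084,  0.02158805,
        1.34990541, -0.08849391]), 'joint_vel': array([-0.00014837, -0.00068644,  0.00084281, -0.00277674, -0.00034873,
        0.00119974, -0.0001171 ]), 'joint_torque': array([ 1.58142524e-03, -6.24545074e+01,  2.45952280e-02, -3.90712309e+01,
       -6.14150846e-02,  3.66928848e-02,  6.37493395e-05]), 'ee_pos': array([ 0.15802791, -0.60429966,  0.20042723]), 'eef_rot': array([ 7.91524179e-01, -6.11137510e-01, -5.26640336e-04, -3.76527689e-04]), 'ft_force': array([ 0.09141837, -0.51049359,  0.66552914]), 'torque': array([ 0.02879316, -0.00678177, -0.01793792]), 'width': 0.08687566494246607}
```

View pics/scene0.png

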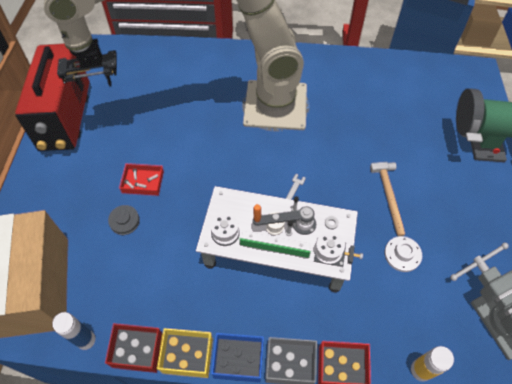

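View pics/top0.png

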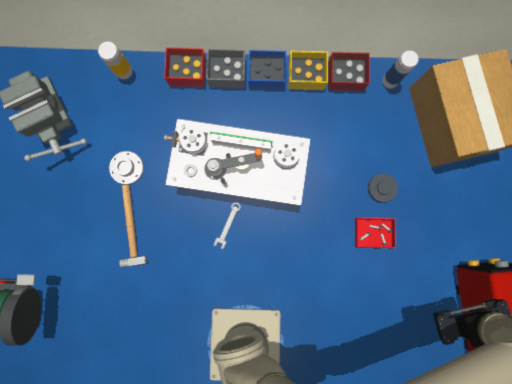

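The scene view shows the orange handle at (257,213), the pivot at about (306,218) and the bearing at (332,222). In the top view the handle is at (258,154), the pivot at (215,168), the bearing at (190,170) and the spanner in front of the unit. The gripper is far off to the right.

```bash
cat >> h.py <<'E'
def orange(c,x0,y0,x1,y1):
    hsv=cv2.cvtColor(c["img"],cv2.COLOR_RGB2HSV); m=cv2.inRange(hsv,(4,140,90),(20,255,255))
    z=np.zeros_like(m); z[y0:y1,x0:x1]=m[y0:y1,x0:x1]; return z
def mid(m,c): # centroid
    v,u=np.nonzero(m); return u.mean(),v.mean(),len(u),(u.min(),u.max(),v.min(),v.max())
E
python3 - <<'E'
from h import *
t=snap("top"); s=snap("scene")
hsv=cv2.cvtColor(t["img"],cv2.COLOR_RGB2HSV)
m=cv2.inRange(hsv,(0,0,170),(180,60,255)); m[:100]=0;m[230:]=0;m[:,:150]=0;m[:,330:]=0
m=cv2.morphologyEx(m,cv2.MORPH_CLOSE,np.ones((5,5)))
cs,_=cv2.findContours(m,cv2.RETR_EXTERNAL,cv2.CHAIN_APPROX_NONE); k=max(cs,key=cv2.contourArea)
P=np.array([onplane(t,*p[0],.135)[:2] for p in k]).astype(np.float32)
R=cv2.minAreaRect(P*1000); print(R)
ctr=np.array(R[0])/1000
B=cv2.boxPoints(R)/1000
# long axis = unit y ; +y toward robot left
e=[B[1]-B[0],B[2]-B[1]]; L=max(e,key=np.linalg.norm); y=L/np.linalg.norm(L); y=y*np.sign(y[1]); x=np.array([y[1],-y[0]])
O=ctr+.01*x; yaw=np.arctan2(x[1],x[0]); print("O",O,"yaw",yaw)
piv=O-.045*x+.07*y; h0=piv+.14*(.34*x-.94*y); print("piv",piv,"h model",h0)
a=mid(orange(t,240,140,275,170),t); b=mid(orange(s,245,198,268,228),s); print(a,b)
print("top proj foot/top of model",proj(t,np.r_[h0,.203]),proj(t,np.r_[h0,.279]),"scene",proj(s,np.r_[h0,.203]),proj(s,np.r_[h0,.279]))
print("top on .27",onplane(t,a[0],a[1],.27),"scene on .241",onplane(s,b[0],b[1],.241), "pivtop", proj(t,np.r_[piv,.203]))
cv2.imwrite("pics/c1.png",cv2.cvtColor(np.hstack([cv2.resize(t["img"][110:215,155:320],None,fx=2.4,fy=2.4,interpolation=2),cv2.resize(s["img"][180:285,195:360],None,fx=2.4,fy=2.4,interpolation=2)]),cv2.COLOR_RGB2BGR))
for w in (0,.2,.4,.6,.8):
    d=.34*x-.94*y; R2=np.array([[np.cos(w),np.sin(w)],[-np.sin(w),np.cos(w)]]); print(w,piv+.14*R2@d)
E
```

```text
((602.4833984375, 38.392547607421875), (441.63336181640625, 221.2244110107422), 82.88754272460938)
O [0.61240645 0.03715438] yaw -0.12413572
piv [0.57641992 0.1121875 ] h model [ 0.6073593  -0.02429353]
(np.float64(257.74285714285713), np.float64(151.4857142857143), 35, (np.int64(255), np.int64(261), np.int64(149), np.int64(154))) (np.float64(256.7415730337079), np.float64(212.6067415730337), 89, (np.int64(254), np.int64(260), np.int64(205), np.int64(221)))
top proj foot/top of model (np.float64(257.68624272525756), np.float64(156.12876961575526)) (np.float64(257.96329995878733), np.float64(151.18272748110425)) scene (np.float64(256.9884920401767), np.float64(218.84312159868884)) (np.float64(257.07537786354544), np.float64(205.40041781928795))
top on .27 [ 0.60827876 -0.02372871  0.27      ] scene on .241 [ 0.60837492 -0.02500296  0.241     ] pivtop (np.float64(212.965855600401), np.float64(164.88076409407336))
0 [ 0.6073593  -0.02429354]
0.2 [ 0.57962798 -0.02771971]
0.4 [ 0.55176876 -0.02556822]
0.6 [ 0.52489231 -0.01792485]
0.8 [ 0.50007009 -0.00509431]
```

View pics/c1.png

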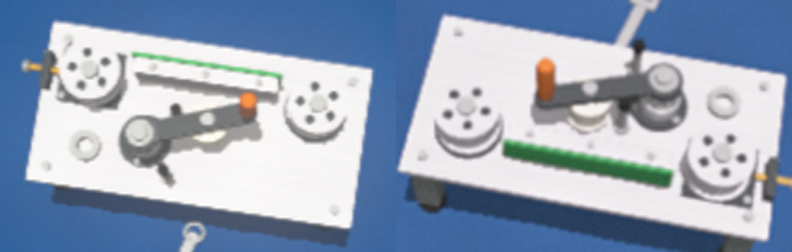

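Emit:
{"op": "play_rows", "data": {"commands": [[0,0,4,0,0,0,8.7],[0,0,4,0,0,0,8.7],[0,0,4,0,0,0,8.7],[0,0,4,0,0,0,8.7],[2.6,3.4,0,0,0,0.07,8.7],[2.6,3.4,0,0,0,0.07,8.7],[2.6,3.4,0,0,0,0.07,8.7],[2.6,3.4,0,0,0,0.07,8.7],[2.6,3.4,0,0,0,0.07,8.7],[2.6,3.4,0,0,0,0.07,8.7],[2.6,3.4,0,0,0,0.07,8.7],[2.6,3.4,0,0,0,0.07,8.7],[2.6,3.4,0,0,0,0.07,8.7],[2.6,3.4,0,0,0,0.07,8.7],[2.6,3.4,0,0,0,0.07,8.7],[2.6,3.4,0,0,0,0.07,8.7],[2.6,3.4,0,0,0,0.07,8.7],[2.6,3.4,0,0,0,0.07,8.7],[2.6,3.4,0,0,0,0.07,8.7],[2.6,3.4,0,0,0,0.07,8.7]], "grip_force": 40}}

```text
time: 2.7
ee_pos: [0.5748, -0.0597, 0.3611]
eef_rot: [0.995, -0.096, 0.0, 0.0]
ft_force: [-0.2, -0.6, -0.4]
width: 0.0873
```

Emit:
{"op": "play_rows", "data": {"commands": [[1.65,1.8,0,0,0,0,8.7],[1.65,1.8,0,0,0,0,8.7],[0,0,0,0,0,0,8.7],[0,0,-2.5,0,0,0,8.7],[0,0,-2.5,0,0,0,8.7],[0,0,-2.5,0,0,0,8.7],[0,0,-2.5,0,0,0,8.7],[0,0,-2,0,0,0,8.7],[0,0,-1.1,0,0,0,8.7],[0,0,0,0,0,0,8.7],[0,0,0,0,0,0,8.7]]}}

```text
time: 4.08
ee_pos: [0.6075, -0.0248, 0.2311]
eef_rot: [0.995, -0.097, 0.001, -0.0]
ft_force: [0.6, 0.1, 1.0]
width: 0.0872
```

Run:
```python
from h import *
t=snap("top"); s=snap("scene")
print(r.read_state()["ee_pos"])
cv2.imwrite("pics/c2.png",cv2.cvtColor(np.hstack([cv2.resize(t["img"][110:215,155:320],None,fx=2.4,fy=2.4,interpolation=2),cv2.resize(s["img"][150:255,195:360],None,fx=2.4,fy=2.4,interpolation=2)]),cv2.COLOR_RGB2BGR))
```

```text
[ 0.60751522 -0.02466205  0.2310676 ]
```

View pics/c2.png

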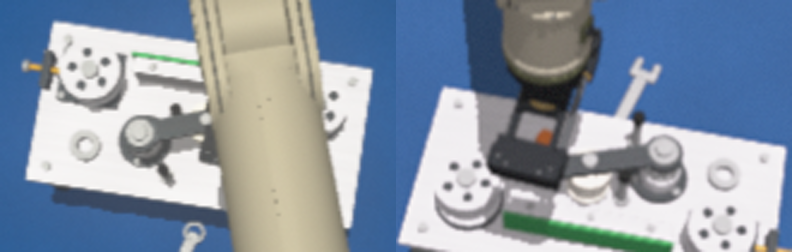

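The handle sits between the open fingers (orange at about (545,138) in the right-hand crop), and the arm is undisturbed. Next I close on it.

Emit:
{"op": "play_rows", "data": {"commands": [[0,0,0,0,0,0,2.0],[0,0,0,0,0,0,2.0],[0,0,0,0,0,0,2.0],[0,0,0,0,0,0,2.0],[0,0,0,0,0,0,2.0],[0,0,0,0,0,0,2.0],[0,0,0,0,0,0,2.0],[0,0,0,0,0,0,2.0]], "grip_force": 40}}

```text
time: 5.18
ee_pos: [0.6078, -0.025, 0.2303]
eef_rot: [0.995, -0.098, 0.001, -0.0]
ft_force: [5.0, -1.0, -2.1]
width: 0.0225
```

Run:
```python
from h import *
a=np.arctan2(-.0243-.1122,.608-.5764); p=np.array([.5764,.1122])
q=[p+.14*np.array([np.cos(a-w),np.sin(a-w)]) for w in np.arange(0,.851,.05)]
print(np.round(np.c_[np.arange(0,.851,.05),q],4)); print(np.round(np.diff(q,axis=0)*100,2))
```

```text
[[ 0.      0.608  -0.0242]
 [ 0.05    0.6011 -0.0256]
 [ 0.1     0.5942 -0.0267]
 [ 0.15    0.5872 -0.0274]
 [ 0.2     0.5802 -0.0277]
 [ 0.25    0.5732 -0.0278]
 [ 0.3     0.5663 -0.0274]
 [ 0.35    0.5593 -0.0268]
 [ 0.4     0.5524 -0.0257]
 [ 0.45    0.5455 -0.0243]
 [ 0.5     0.5387 -0.0226]
 [ 0.55    0.532  -0.0206]
 [ 0.6     0.5254 -0.0182]
 [ 0.65    0.519  -0.0155]
 [ 0.7     0.5127 -0.0125]
 [ 0.75    0.5065 -0.0091]
 [ 0.8     0.5006 -0.0055]
 [ 0.85    0.4948 -0.0015]]
[[-0.69 -0.14]
 [-0.69 -0.11]
 [-0.7  -0.07]
 [-0.7  -0.04]
 [-0.7  -0.  ]
 [-0.7   0.03]
 [-0.7   0.07]
 [-0.69  0.1 ]
 [-0.69  0.14]
 [-0.68  0.17]
 [-0.67  0.21]
 [-0.66  0.24]
 [-0.65  0.27]
 [-0.63  0.3 ]
 [-0.62  0.33]
 [-0.6   0.36]
 [-0.58  0.39]]
```

Emit:
{"op": "play_rows", "data": {"commands": [[-0.69,-0.14,0,0,0,0,2.0],[-0.69,-0.11,0,0,0,0,2.0],[-0.7,-0.07,0,0,0,0,2.0],[-0.7,-0.04,0,0,0,0,2.0],[-0.7,0,0,0,0,0,2.0],[-0.7,0.03,0,0,0,0,2.0],[-0.7,0.07,0,0,0,0,2.0],[-0.69,0.1,0,0,0,0,2.0],[-0.69,0.14,0,0,0,0,2.0],[-0.68,0.17,0,0,0,0,2.0],[-0.67,0.21,0,0,0,0,2.0],[-0.66,0.24,0,0,0,0,2.0],[-0.65,0.27,0,0,0,0,2.0],[-0.63,0.3,0,0,0,0,2.0],[-0.62,0.33,0,0,0,0,2.0],[0,0,0,0,0,0,2.0]]}}

```text
time: 7.18
ee_pos: [0.5071, -0.0094, 0.2303]
eef_rot: [0.995, -0.097, 0.002, -0.0]
ft_force: [14.4, 0.2, -10.1]
width: 0.0222
```

Emit:
{"op": "play_rows", "data": {"commands": [[-0.3,0.18,0,0,0,0,2.0],[-0.3,0.18,0,0,0,0,2.0],[-0.15,0.1,0,0,0,0,2.0],[0,0,0,0,0,0,2.0],[0,0,0,0,0,0,2.0]]}}

```text
time: 7.8
ee_pos: [0.501, -0.0056, 0.2303]
eef_rot: [0.995, -0.098, 0.003, -0.0]
ft_force: [19.0, -2.1, -12.7]
width: 0.0221
```

Run:
```python
from h import *
s=snap("scene"); st=r.read_state()
print(st["ee_pos"],st["ft_force"])
p=st["ee_pos"][:2]-[.5764,.1122]; print("r",np.hypot(*p),"ang",np.arctan2(-.1365,.0316)-np.arctan2(p[1],p[0]))
cv2.imwrite("pics/c3.png",cv2.cvtColor(cv2.resize(s["img"][130:255,195:360],None,fx=4,fy=4,interpolation=2),cv2.COLOR_RGB2BGR))
```

```text
[ 0.50094555 -0.00561601  0.23032158] [ 19.71691107  -1.85122568 -12.51288718]
r 0.1399070585008989 ang 0.7971217550527203
```

View pics/c3.png

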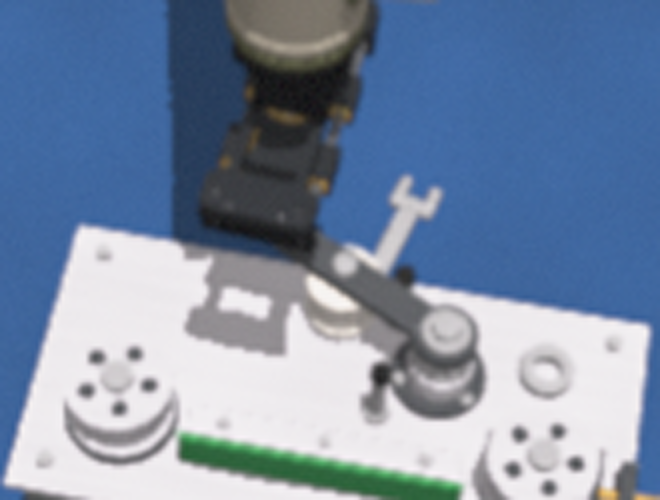

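Emit:
{"op": "play_rows", "data": {"commands": [[-0.2,0.14,0,0,0,0,2.0],[-0.1,0.07,0,0,0,0,2.0],[0,0,0,0,0,0,2.0],[0,0,0,0,0,0,2.0]]}}

```text
time: 8.35
ee_pos: [0.5003, -0.0052, 0.2304]
eef_rot: [0.995, -0.098, 0.006, -0.0]
ft_force: [34.3, -7.1, -21.2]
width: 0.0218
```

Run:
```python
from h import *
s=snap("scene"); st=r.read_state()
print(st["ee_pos"],st["ft_force"])
def ang(c,ro,pv):
    a,b=onplane(c,*ro,.203)[:2],onplane(c,*pv,.203)[:2]; d=a-b; print("roller dist",np.hypot(*d),"piv",b,"angle",np.arctan2(-.1365,.0316)-np.arctan2(d[1],d[0]))
ang(s,(195+345/4,130+263/4),(195+448/4,130+325/4))
```

```text
[ 0.50026158 -0.00523498  0.23043567] [ 34.44130006  -7.43487122 -20.90996008]
roller dist 0.08741964513946751 piv [0.57241177 0.11429147] angle 0.7691412939015574
```

Emit:
{"op": "play_rows", "data": {"commands": [[0.15,-0.1,0,0,0,0,2.0],[0.15,-0.11,0,0,0,0,2.0],[0.25,-0.15,0,0,0,0,2.0],[0.25,-0.15,0,0,0,0,2.0],[0.25,-0.16,0,0,0,0,2.0],[0.43,-0.25,0,0,0,0,2.0],[0.44,-0.23,0,0,0,0,2.0],[0.45,-0.21,0,0,0,0,2.0],[0.46,-0.2,0,0,0,0,2.0],[0.46,-0.18,0,0,0,0,2.0],[0.46,-0.16,0,0,0,0,2.0],[0.47,-0.14,0,0,0,0,2.0],[0.47,-0.12,0,0,0,0,2.0],[0.48,-0.1,0,0,0,0,2.0],[0.48,-0.08,0,0,0,0,2.0]]}}

```text
time: 10.28
ee_pos: [0.5526, -0.0261, 0.2302]
eef_rot: [0.995, -0.097, 0.001, -0.0]
ft_force: [7.5, 0.5, -4.4]
width: 0.0226
```

Emit:
{"op": "play_rows", "data": {"commands": [[0.5,-0.07,0,0,0,0,2.0],[0.5,-0.06,0,0,0,0,2.0],[0.5,-0.04,0,0,0,0,2.0],[0.5,-0.02,0,0,0,0,2.0],[0.5,-0.01,0,0,0,0,2.0],[0.5,0.01,0,0,0,0,2.0],[0.5,0.03,0,0,0,0,2.0],[0.5,0.05,0,0,0,0,2.0],[0.5,0.06,0,0,0,0,2.0],[0.53,0.09,0,0,0,0,2.0],[0.53,0.11,0,0,0,0,2.0],[0,0,0,0,0,0,2.0],[0,0,0,0,0,0,2.0],[0,0,0,0,0,0,2.0]]}}

```text
time: 12.02
ee_pos: [0.6074, -0.025, 0.2302]
eef_rot: [0.995, -0.097, 0.0, 0.0]
ft_force: [4.6, -1.1, -1.2]
width: 0.0221
```

Emit:
{"op": "play_rows", "data": {"commands": [[0.1,0.02,0,0,0,0,2.0],[0.1,0.03,0,0,0,0,2.0],[0,0,0,0,0,0,2.0],[0,0,0,0,0,0,2.0],[0,0,0,0,0,0,2.0]]}}

```text
time: 12.65
ee_pos: [0.6089, -0.0247, 0.2302]
eef_rot: [0.995, -0.097, -0.0, 0.0]
ft_force: [1.3, -4.1, 1.3]
width: 0.0221
```

Run:
```python
from h import *
s=snap("scene"); cv2.imwrite("pics/c4.png",cv2.cvtColor(cv2.resize(s["img"][130:255,195:360],None,fx=4,fy=4,interpolation=2),cv2.COLOR_RGB2BGR))
```

```text
(no output)
```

View pics/c4.png

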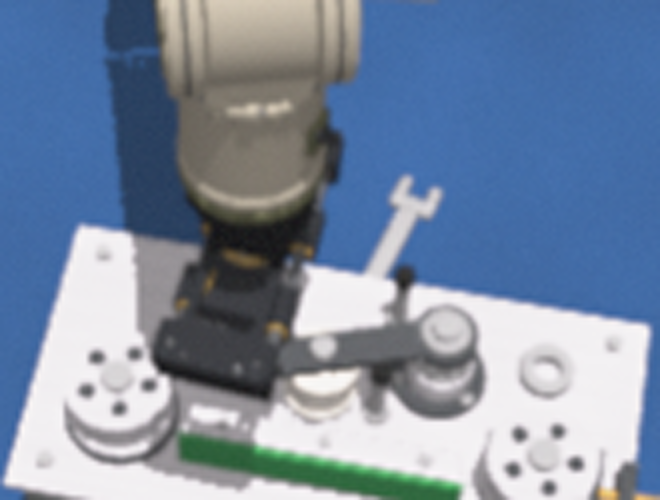

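It is back at rest, with the roller at (323,346) and the pivot at (448,325), and the bystanders are unmoved. I'll wind it up again.

Emit:
{"op": "play_rows", "data": {"commands": [[-0.2,-0.05,0,0,0,0,2.0],[-0.69,-0.14,0,0,0,0,2.0],[-0.69,-0.11,0,0,0,0,2.0],[-0.7,-0.07,0,0,0,0,2.0],[-0.7,-0.04,0,0,0,0,2.0],[-0.7,0,0,0,0,0,2.0],[-0.7,0.03,0,0,0,0,2.0],[-0.7,0.07,0,0,0,0,2.0],[-0.69,0.1,0,0,0,0,2.0],[-0.69,0.14,0,0,0,0,2.0],[-0.68,0.17,0,0,0,0,2.0],[-0.67,0.21,0,0,0,0,2.0],[-0.66,0.24,0,0,0,0,2.0],[-0.65,0.27,0,0,0,0,2.0],[-0.63,0.3,0,0,0,0,2.0],[-0.62,0.33,0,0,0,0,2.0]]}}

```text
time: 14.7
ee_pos: [0.5072, -0.0094, 0.2302]
eef_rot: [0.995, -0.097, 0.002, -0.001]
ft_force: [15.6, -1.8, -8.4]
width: 0.0219
```

Emit:
{"op": "play_rows", "data": {"commands": [[-0.3,0.18,0,0,0,0,2.0],[-0.3,0.18,0,0,0,0,2.0],[-0.2,0.14,0,0,0,0,2.0],[-0.1,0.06,0,0,0,0,2.0],[0,0,0,0,0,0,2.0],[0,0,0,0,0,0,2.0],[0,0,0,0,0,0,2.0],[0,0,0,0,0,0,2.0]]}}

```text
time: 15.7
ee_pos: [0.5005, -0.0053, 0.2303]
eef_rot: [0.995, -0.098, 0.005, -0.0]
ft_force: [27.2, -6.2, -15.6]
width: 0.022
```

Run:
```python
from h import *
s=snap("scene"); st=r.read_state()
print(st["ee_pos"],st["ft_force"],st["width"],np.abs(st["joint_vel"]).max())
p=st["ee_pos"][:2]-[.5764,.1122]; print("r",np.hypot(*p),"ang",np.arctan2(-.1365,.0316)-np.arctan2(p[1],p[0]))
cv2.imwrite("pics/c5.png",cv2.cvtColor(s["img"],cv2.COLOR_RGB2BGR))
```

```text
[ 0.50056113 -0.0053049   0.23034579] [ 27.79441775  -7.11020384 -15.41199646] 0.02219698049204396 0.0013296667628156847
r 0.13985326594958983 ang 0.8006362402597536
```

View pics/c5.png

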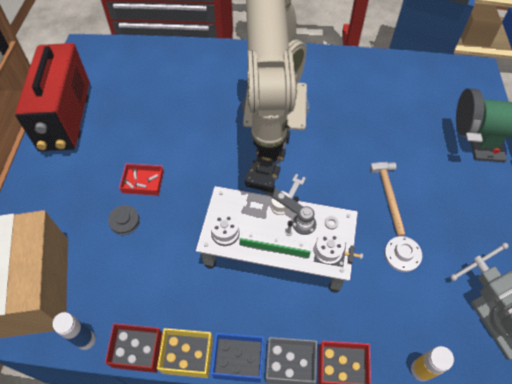

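The tensioner arm is at the stop, running from the pivot at (306,218) to the gripper at (265,180). The gripper is holding the handle and the bystanders are where they were.

```bash
python3 -c "
from bench import r
print(r.close_job())"
```

```text
the job is handed in; nothing more can be done
None
```

I wound the tensioner to its stop and eased it back to rest over about 3.5 s. I then wound it to the stop again and handed the job in at about 16 s, with the gripper still closed on the handle. No verdict was reported.

- **First stroke:** the gripper's position put the arm at about 0.80 rad. A further 3 mm push raised the force by about 15 N but moved the handle only 0.7 mm, so it was against the stop. A rough angle from the camera image read 0.77 rad, slightly lower but still above the 0.74 needed.
- **Return:** the gripper came back to its starting position. A small extra push past rest dropped the spring force from about 4.6 N to 1.3 N, and the picture showed the arm at rest.
- **Final hold:** the position again gave 0.80 rad with the arm still, the fingers closed to 22 mm at a 40 N grip setting, and about 28 N pushing against the stop. The finger-to-handle contact force itself is not measured.
- **Bystanders:** none appeared to have moved in the last picture, judged by eye rather than measured.

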